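# Load the guarded feed tunnel with pine blocks

## Robot

A 7-joint arm with a two-finger parallel gripper is mounted at the origin on a cart in front of the work surface, level with it; the furniture and walls round the work are solid. World frame = base frame: x ahead of the robot, y to its left, z up, the work surface at z = 0. Lengths are in m, angles in rad, forces in N, time in s.
With the tool pointing down it reaches from about 0.4 to 0.9 m from the base axis. Payload 5.5 kg.
Tool frame: the origin (TCP) lies midway between the tips of the shut fingers; the grasp point (between the pads) lies 19 mm behind it (manip.grip_depth is the distance from the TCP to the grasp point, in m); z points along the fingers, y is the line along which they close (so a half turn about z gives the same grasp; the last joint's range is limited). The gripper opens to 92 mm and grips with 3 to 60 N. Pads are 19 mm wide; open, the fingers measure 130 mm over their backs; the gripper's body (75 mm by 190 mm) begins 47 mm behind the grasp point.
Start: joints at [-1.014, 0.501, -0.427, 1.55, 0.221, 1.138, -0.21], TCP at [0.188, 0.622, 0.227] pointing down, gripper open.
Joint ranges: [-2.88, 2.88], [-0.31, 2.03], [-1.54, 1.56], [0.2, 2.42], [-1.41, 4.55], [0.19, 2.02], [-2.57, 2.57]. Speed limits (rad/s): [2.57, 2.57, 3.14, 3.14, 3.14, 3.14, 3.14].

## Interface

Orientations are given as a unit quaternion [x, y, z, w].
In Python, from bench import manip, effector, viewer gives the robot as it stands. Calls block until the motion is done:
- manip.move_pose(position, orientation): joint-space move of the TCP to a pose.
- manip.servo_line(position, ori=None, vel=0.15): straight line of the TCP; ori=None keeps the orientation; vel is the mean speed in m/s.
- manip.movej(angles): joint-space move.
- effector.open_jaws() and effector.close(f_grip=None): open the fingers fully, or close them until they stop; f_grip is the grip in N (None keeps the last).
- manip.sleep(seconds).
- manip.solve_ik(position, orientation): joint angles nearest the present ones, or None.
- viewer.get_image(name): name is "side" or "top"; returns the picture (400x640x3 uint8, red, green, blue); there is no depth.
- viewer.get_calibration(name): a dict with "vfov" (degrees; the focal length in pixels is half the picture's height over the tangent of half this angle, whatever the lens; pixels are square), "cx", "cy" (the principal point, pixels), "eye" and "attitude" of the camera in the world. Camera axes: x right, y down, z forward; pixel columns grow to the right and rows downward; lengths in m; the calibration is good to about 2 mm. A picture is of the moment at which its call begins. get_calibration takes no time and is no camera call.
A pose or a line that the arm cannot do raises manip.PlanningError and nothing moves.
- manip.hand_in(): hands the job in; it is judged then, once.
Readings, each from a call of its own:
- manip.current_clock(): time.
- manip.current_q(): joint angles.
- manip.current_joint_velocities(): joint speeds.
- manip.current_tau(): joint torques, N m.
- manip.current_tool_pos(): TCP position.
- manip.current_tcp_rot(): TCP orientation.
- manip.current_force(): force on the tool from outside, world axes, zero at the start.
- manip.current_wrist_torque(): the same for the moment, N m.
- manip.current_finger_gap(): finger opening in m.
- manip.current_gripper_force(): force on a finger pad.
Only numpy, scipy, OpenCV 4.12 (cv2) and the standard library are available. Lean on these libraries where they do the work, as an engineer would, in place of code of your own. Each camera call takes 0.05 s, during which the arm holds its last target. There are 200 camera calls.

## Task

Load the feeder: lift its sliding guard until the pawl holds it by itself at the upper of its two notches, then get every pine block lying on the bench into the clear-roofed tunnel, lying flat and pushed lengthways under the raised guard until it is completely behind the guard; use the wooden push shoe where the gripper cannot follow. When all the blocks are in, stand the push shoe upright on the bench off the feeder, and only then press the pawl's thumb pad down so that the guard drops fully shut behind them; do not disturb the bottle, the brush, the tape roll or the foam block.

Things in the scene. Friction and masses are not known exactly. Their poses are not given: they have to be found in the camera images.
- feeder: fixed aluminium feeder, 660 x 100 mm. Origin on the bench under the middle of the guard; z up; parts are fed along its -y. Floor plate 10 mm thick, y = +0.25 to -0.41. At y = 0 the guard runs between slotted posts (x = +-0.038 to 0.072, y = +-0.015, tops at z = 0.112). A block is completely behind the guard when its origin is at y below -0.049.
- infeed (a point): middle of the open infeed channel, on its floor, at (0, 0.15, 0.010) in the feeder's frame. The channel runs from y = +0.25 to +0.05 between fences with inner faces at x = +-0.032 and tops at z = 0.020; from y = 0.05 to 0.01 they narrow to +-0.029.
- tunnel (a point): middle of the tunnel's floor, at (0, -0.20, 0.010) in the feeder's frame. The tunnel runs from y = -0.018 to the end stop at y = -0.390, inner faces at x = +-0.0285, clear roof from z = 0.058 to 0.062; it is open only at the guard and holds four blocks end to end.
- guard (a joint): height of the guard, m: 0 = shut (lower edge 6 mm above the channel floor), grows upward to 0.064. Weighs 0.3 kg, falls by itself at about 0.15 m/s. The spring pawl lets it rise and catches it at 0.024 (lower notch, too low for the blocks) and at 0.050 (upper notch, lower edge 56 mm above the channel floor): lift it a little past the notch, to about 0.056, and let go.
- guard_grip (a point): centre of the guard's black handle bar, 66 mm along the feeder's x, 20 mm thick along its y, 26 mm high; moves with the guard (z = 0.129 when shut). The guard's plate below the bar is 8 mm thick.
- pawl (a joint): angle of the pawl, rad: 0 = sprung in against the guard's teeth, grows to 0.42 as its thumb pad is pressed down. It lets go of the guard at about 0.25; the pad takes 2 to 4 N. It springs back when let go, so it must be kept down while the guard falls (half a second), else the guard stops at the lower notch.
- pawl_pad (a point): middle of the top of the pawl's black thumb pad, 26 x 34 mm, 118 mm from the feeder's middle plane on its -x side, z = 0.066 at rest, about 25 mm lower when fully pressed; moves with the pawl.
- pusher: loose plywood push shoe: a flat sole 170 x 40 mm, 20 mm thick, with an upright handle near its rear end, 0.15 kg. Origin in the centre of the sole's underside, x along the sole towards its rubber-tipped front end (x = +0.085), z up.
- pusher_handle (a point): grip point of the shoe's handle, at x = -0.065, z = 0.058 in the shoe's frame; the handle is 30 mm along the shoe's x, 22 mm along its y, top at z = 0.078.
- block_a: pine block, 90 x 50 x 35 mm, lying flat; origin in the centre of its underside, x along the 90 mm, y along the 50 mm, z up; about 0.09 kg. May be absent.
- block_b: pine block, 90 x 50 x 35 mm, lying flat; origin in the centre of its underside, x along the 90 mm, y along the 50 mm, z up; about 0.09 kg. May be absent.
- block_c: pine block, 90 x 50 x 35 mm, lying flat; origin in the centre of its underside, x along the 90 mm, y along the 50 mm, z up; about 0.09 kg. May be absent.
- block_d: pine block, 90 x 50 x 35 mm, lying flat; origin in the centre of its underside, x along the 90 mm, y along the 50 mm, z up; about 0.09 kg. May be absent.
- solvent: white bottle standing behind the feeder, 58 mm wide, 88 mm high; leave alone. Origin in the centre of its foot.
- brush: wooden wire brush, 124 x 30 x 35 mm, lying on the right; leave alone. Origin in the centre of its underside.
- tape_roll: black roll of tape, 63 mm wide, 19 mm high, lying behind the feeder on the right; leave alone. Origin in the centre of its underside.
- foam_block: dark foam block, 100 x 65 x 60 mm, on the right; leave alone. Origin in the centre of its underside.
Mind the look-alikes: they are no part of the job. Leave any green or purple look-alike of the block_c alone.

How it is judged:
On the way, in this order (a step that is already met when the one before it is completed fails the run):
1. the guard is up on the upper notch, held by its pawl and not by the gripper (value of joint guard between 0.045 and 0.054 m and contact force between guard and the fingers below 0.2 N), for 0.3 s.
2. all the blocks lie flat in the tunnel behind the raised guard, and the push shoe stands upright on the bench, off the feeder (y of block_a in the frame of feeder between -0.352 and -0.049 m and x of block_a in the frame of feeder between -0.012 and 0.012 m and z of each of block_a, block_b, block_c, block_d in the frame of feeder below 0.016 m and angle between each of block_a, block_b, block_c, block_d's own z axis and vertical below 0.12 rad and y of block_b in the frame of feeder between -0.352 and -0.049 m and x of block_b in the frame of feeder between -0.012 and 0.012 m and y of block_c in the frame of feeder between -0.352 and -0.049 m and x of block_c in the frame of feeder between -0.012 and 0.012 m and y of block_d in the frame of feeder between -0.352 and -0.049 m and x of block_d in the frame of feeder between -0.012 and 0.012 m and height (world z) of pusher below 0.005 m and angle between pusher's own z axis and vertical below 0.1 rad and value of joint guard above 0.045 m), for 0.2 s.
3. the guard is shut (value of joint guard below 0.004 m), for 0.2 s.
At the end, for the whole second after the job is handed in: Every block present lies flat (within 0.12 rad) in the tunnel, its origin at y below -0.049 in the feeder's frame (completely behind the guard); the guard is shut (within 4 mm) with the pawl sprung back; the push shoe stands upright on the bench, off the feeder; everything is at rest (y of block_a in the frame of feeder between -0.352 and -0.049 m and x of block_a in the frame of feeder between -0.012 and 0.012 m and z of each of block_a, block_b, block_c, block_d in the frame of feeder below 0.016 m and angle between each of block_a, block_b, block_c, block_d's own z axis and vertical below 0.12 rad and y of block_b in the frame of feeder between -0.352 and -0.049 m and x of block_b in the frame of feeder between -0.012 and 0.012 m and y of block_c in the frame of feeder between -0.352 and -0.049 m and x of block_c in the frame of feeder between -0.012 and 0.012 m and y of block_d in the frame of feeder between -0.352 and -0.049 m and x of block_d in the frame of feeder between -0.012 and 0.012 m and height (world z) of pusher below 0.005 m and angle between pusher's own z axis and vertical below 0.1 rad and linear speed of each of block_a, block_b, block_c, block_d, pusher below 0.02 m/s and value of joint guard below 0.004 m and value of joint pawl below 0.08 rad); the robot touches nothing.
It fails at once if the solvent is moved more than 30 mm (distance of solvent from where it was at the start of the episode above 0.03 m).
It fails at once if the brush is moved more than 30 mm (distance of brush from where it was at the start of the episode above 0.03 m).
It fails at once if the tape roll is moved more than 30 mm (distance of tape_roll from where it was at the start of the episode above 0.03 m).
It fails at once if the foam block is moved more than 30 mm (distance of foam_block from where it was at the start of the episode above 0.03 m).
Of block_a, block_b, block_c, block_d only 3 to 4 are there at a start; the rules pass over those that are not, and their reading is None.
At some moment in a run one of block_a, block_b, block_c, block_d, pusher may be knocked a few centimetres aside while the robot is not near it.
Once in a run the grip may slacken for a moment while it holds something.
It also fails if it takes over 210 s, if anything falls off the work surface, if the arm or the gripper's body presses on something with over 40 N, if the wrist force passes 120 N, or if a joint passes its speed limit or range.

## Working session

There is one attempt and no reset: what is moved stays moved. The work goes in short steps, each a Python script; the robot and the scene stay as the last script left them, time stands still between calls to the robot, and variables do not carry over. Pictures are saved under pics/ and viewed, at most 14 in all, crops included, and the job is handed in when it is done.

```bash
ls; mkdir -p pics
python3 - <<'E'
from bench import manip, effector, viewer
import cv2
for n in("top","side"):
    cv2.imwrite(f"pics/{n}0.png",viewer.get_image(n)[:,:,::-1]); print(n,viewer.get_calibration(n))
print(manip.current_tcp_rot(),manip.current_clock(),manip.grip_depth)
E
```

```text
pics
top {'vfov': 44.22600909968826, 'cx': 321.88262750834195, 'cy': 196.01472379106636, 'eye': array([-0.24579676,  0.06110056,  1.69572052]), 'attitude': array([-0.62620034,  0.74456458, -0.17725103,  0.14858933])}
side {'vfov': 50.58004744452738, 'cx': 320.51790489203876, 'cy': 200.84079281606938, 'eye': array([ 0.32435109, -0.81065684,  1.40162287]), 'attitude': array([ 0.95619946, -0.14148121,  0.03333022, -0.25407629])}
[ 1.46361888e-01  9.89230725e-01 -8.65286072e-04 -1.48064740e-04] 0.1 0.0188
```

View pics/top0.png

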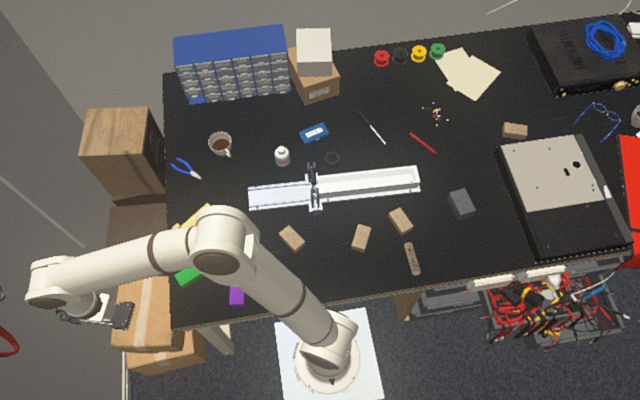

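View pics/side0.png

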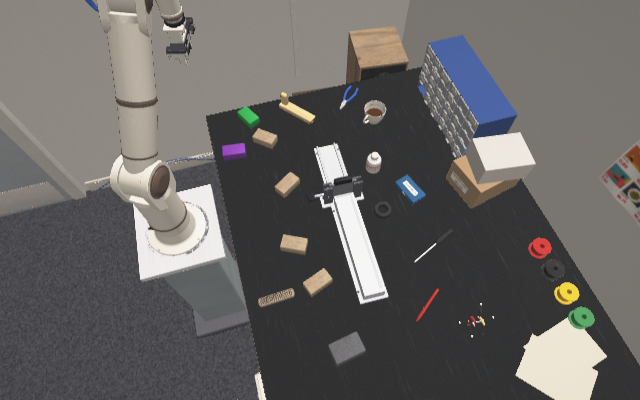

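Side: four pine-coloured blocks at about (265,138), (287,184), (294,244) and (318,282). The push shoe is at (297,110), with its handle at the upper-left end. Green and purple look-alikes are at (249,117) and (234,151). The feeder runs from (328,148) to (372,297), with the guard at (343,187) and the pad near (315,197). Top: there's another tan thing at (515,130), far right. The short infeed is on the left, so the tunnel is on the right.

```bash
cat > h.py <<'E'
from bench import manip, effector, viewer
import numpy as np, cv2
from scipy.spatial.transform import Rotation as R
def cam(n):
    c=viewer.get_calibration(n); f=200/np.tan(np.radians(c['vfov'])/2)
    return f,c['cx'],c['cy'],np.array(c['eye']),R.from_quat(c['attitude']).as_matrix()
def ray(n,px,z):
    f,cx,cy,e,M=cam(n); px=np.atleast_2d(np.asarray(px,float))
    d=np.c_[(px[:,0]-cx)/f,(px[:,1]-cy)/f,np.ones(len(px))]@M.T
    return e+d*((z-e[2])/d[:,2])[:,None]
def proj(n,P):
    f,cx,cy,e,M=cam(n); q=(np.atleast_2d(P)-e)@M; return q[:,:2]/q[:,2:]*f+[cx,cy]
def tan(n,img=None,amin=60,sat=60):
    """pine-coloured things: pixel, centre on z=.0175, size and yaw of long side"""
    img=viewer.get_image(n) if img is None else img
    h=cv2.cvtColor(img,cv2.COLOR_RGB2HSV); m=cv2.inRange(h,(8,sat,90),(25,190,255))
    out=[]
    for c in cv2.findContours(m,cv2.RETR_EXTERNAL,cv2.CHAIN_APPROX_NONE)[0]:
        if cv2.contourArea(c)<amin: continue
        M=cv2.moments(c); px=np.array([M['m10'],M['m01']])/M['m00']
        P=ray(n,px,.0175)[0]
        if not(0.1<P[0]<1.6 and abs(P[1])<1.3): continue
        W=ray(n,c[:,0],.025)[:,:2]
        (_,s,a)=cv2.minAreaRect((W*1000).astype(np.float32))
        if s[0]<s[1]: a+=90
        out.append((px.round(),P[:2].round(3),sorted(np.round(s)),round((a+90)%180-90,1)))
    return out
E
python3 - <<'E'
from h import *
for n,b in(("side",(220,85,400,310)),("top",(160,140,480,280))):
    i=cv2.imread(f"pics/{n}0.png"); 
    for o in tan(n,i[:,:,::-1].copy()): print(n,*o)
    x0,y0,x1,y1=b; cv2.imwrite(f"pics/{n}0c.png",cv2.resize(i[y0:y1,x0:x1],None,fx=2.5 if n=="top" else 2.66,fy=2.5 if n=="top" else 2.66,interpolation=cv2.INTER_CUBIC))
E
```

```text
side [279. 297.] [ 0.302 -0.364] [np.float64(32.0), np.float64(121.0)] 2.1
side [564. 295.] [ 1.211 -0.632] [np.float64(65.0), np.float64(88.0)] 13.3
side [317. 282.] [ 0.439 -0.351] [np.float64(57.0), np.float64(93.0)] 19.5
side [294. 244.] [ 0.398 -0.192] [np.float64(62.0), np.float64(94.0)] -27.9
side [287. 184.] [0.438 0.058] [np.float64(63.0), np.float64(101.0)] 32.4
side [473. 183.] [ 1.123 -0.148] [np.float64(205.0), np.float64(242.0)] 12.2
side [265. 138.] [0.406 0.302] [np.float64(69.0), np.float64(103.0)] -41.8
side [374. 112.] [0.885 0.299] [np.float64(43.0), np.float64(64.0)] -41.1
side [295. 109.] [0.566 0.414] [np.float64(76.0), np.float64(216.0)] -62.3
side [378.  47.] [1.041 0.673] [np.float64(249.0), np.float64(329.0)] 82.8
top [405. 303.] [ 0.131 -0.296] [np.float64(93.0), np.float64(96.0)] 89.1
top [155. 330.] [0.187 0.553] [np.float64(322.0), np.float64(505.0)] 57.6
top [209. 257.] [0.414 0.355] [np.float64(44.0), np.float64(118.0)] 87.3
top [412. 258.] [ 0.285 -0.36 ] [np.float64(32.0), np.float64(126.0)] 1.3
top [292. 238.] [0.437 0.054] [np.float64(55.0), np.float64(97.0)] 33.6
top [361. 237.] [ 0.396 -0.197] [np.float64(54.0), np.float64(101.0)] -27.4
top [400. 220.] [ 0.437 -0.356] [np.float64(61.0), np.float64(98.0)] 18.8
top [190. 219.] [0.576 0.417] [np.float64(53.0), np.float64(163.0)] -61.0
top [136. 223.] [0.593 0.614] [np.float64(217.0), np.float64(257.0)] -5.2
top [515. 130.] [ 0.75  -0.915] [np.float64(73.0), np.float64(97.0)] 70.2
top [116. 149.] [0.936 0.69 ] [np.float64(299.0), np.float64(488.0)] 7.6
top [313.  82.] [ 1.137 -0.143] [np.float64(198.0), np.float64(324.0)] 11.4
```

View pics/side0c.png

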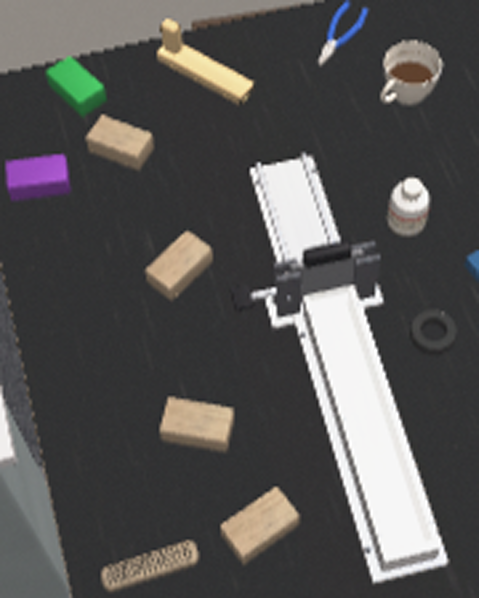

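View pics/top0c.png

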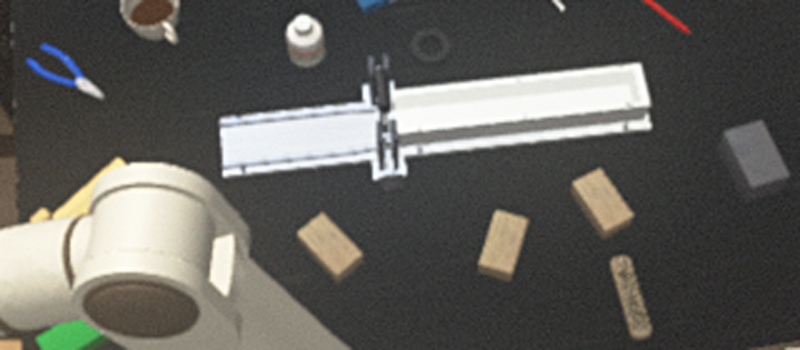

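Side crop: four plain wood blocks, the shoe with its handle at the far-left end, and the feeder with its pad at crop (245,297), which is full (312,197). Candidates for "pine block" are the four at side (265,138), (287,184), (294,244) and (318,282), plus a tan box at top (515,130). That box is 1.18 m away, out of reach, and four blocks is already the maximum, so the four near ones are the ones meant.

Run:
```python
from h import *
T=lambda x,y:(x/2.5+160,y/2.5+140)
S=lambda x,y:(x/2.66+220,y/2.66+85)
def pr(l,n,p,z): print(l,n,ray(n,p,z)[0,:2].round(3))
for l,n,p in [("in -x","side",S(252,169)),("in +x","side",S(313,155)),("end -x","side",S(374,580)),("end +x","side",S(447,562)),
 ("in +x","top",T(220,118)),("in -x","top",T(222,176)),("end -x","top",T(651,128)),("end +x","top",T(642,63))]: pr(l,n,p,.01); pr("  z=.02",n,p,.02)
pr("bar top","side",S(328,254),.142); pr("bar","top",T(377,72),.135)
pr("pad","side",S(242,298),.066); pr("pad","top",T(392,183),.066)
for z in(0.01,.062):
  pr("shoe handle top","side",S(171,22),.078) if z<.05 else 0
pr("shoe front ctr","side",S(247,89),.02)
pr("shoe handle base","side",S(172,55),.02)
```

```text
in -x side [0.59  0.194]
  z=.02 side [0.588 0.187]
in +x side [0.687 0.192]
  z=.02 side [0.684 0.185]
end -x side [ 0.557 -0.461]
  z=.02 side [ 0.555 -0.463]
end +x side [ 0.652 -0.466]
  z=.02 side [ 0.65  -0.468]
in +x top [0.678 0.189]
  z=.02 top [0.672 0.188]
in -x top [0.578 0.197]
  z=.02 top [0.573 0.196]
end -x top [ 0.546 -0.464]
  z=.02 top [ 0.542 -0.46 ]
end +x top [ 0.661 -0.48 ]
  z=.02 top [ 0.656 -0.476]
bar top side [ 0.621 -0.064]
bar top [ 0.645 -0.054]
pad side [ 0.504 -0.053]
pad top [ 0.497 -0.051]
shoe handle top side [0.535 0.46 ]
shoe front ctr side [0.624 0.341]
shoe handle base side [0.528 0.445]
```

Run:
```python
from h import *
th=-.049; c,s=np.cos(th),np.sin(th); O=np.array([.622,-.057])
Rm=np.array([[c,-s],[s,c]])
for n in("side","top"):
    g=cv2.cvtColor(cv2.imread(f"pics/{n}0.png"),cv2.COLOR_BGR2GRAY).astype(np.float32)
    for lab,z,xs in(("-x",0.,np.arange(-.075,-.03,.0005)),("+x",.01,np.arange(.08,.03,-.0005))):
        r=[]
        for y in np.r_[np.arange(.07,.24,.01),np.arange(-.39,-.06,.02)]:
            P=np.c_[O+np.c_[xs,np.full(len(xs),y)]@Rm.T,np.full(len(xs),z)]
            p=proj(n,P).astype(np.float32)
            v=cv2.remap(g,p[:,0].copy(),p[:,1].copy(),cv2.INTER_LINEAR).ravel()
            k=np.argmax(v>110) ; r.append((y,xs[k]))
        r=np.array(r); i=r[:,0]>0
        for q,l in((r[i],"infeed"),(r[~i],"tunnel")):
            f=np.polyfit(q[:,0],q[:,1],1); print(n,lab,l,"median %.4f slope %.4f at mid y"%(np.median(q[:,1]),f[0]),q[:,1].std().round(4))
    # ends
    for lab,ys,x in(("in",np.arange(.29,.2,-.0005),0),("end",np.arange(-.45,-.37,.0005),-.02)):
      for z in(0,.01):
        P=np.c_[O+np.c_[np.full(len(ys),x),ys]@Rm.T,np.full(len(ys),z)]; p=proj(n,P).astype(np.float32)
        v=cv2.remap(g,p[:,0].copy(),p[:,1].copy(),cv2.INTER_LINEAR).ravel(); print(n,lab,z,ys[np.argmax(v>110)])
```

```text
side -x infeed median -0.0490 slope 0.0192 at mid y 0.0077
side -x tunnel median -0.0480 slope -0.0018 at mid y 0.0005
side +x infeed median 0.0505 slope -0.0972 at mid y 0.0089
side +x tunnel median 0.0515 slope -0.0020 at mid y 0.0003
side in 0 0.26249999999999996
side in 0.01 0.25449999999999995
side end 0 -0.4065
side end 0.01 -0.409
top -x infeed median -0.0525 slope -0.0009 at mid y 0.0006
top -x tunnel median -0.0520 slope -0.0028 at mid y 0.0005
top +x infeed median 0.0480 slope -0.0034 at mid y 0.0008
top +x tunnel median 0.0645 slope 0.0002 at mid y 0.0003
top in 0 0.25399999999999995
top in 0.01 0.25299999999999995
top end 0 -0.4115
top end 0.01 -0.409
```

```bash
cat >> h.py <<'E'
O=np.array([.6215,-.055]); YAW=-.047
def F(x,y,z):
    c,s=np.cos(YAW),np.sin(YAW); return np.array([O[0]+c*x-s*y,O[1]+s*x+c*y,z])
def toF(p):
    c,s=np.cos(YAW),np.sin(YAW); d=np.asarray(p)[:2]-O; return np.array([c*d[0]+s*d[1],-s*d[0]+c*d[1]])
def quat(psi): return (R.from_euler('z',psi)*R.from_euler('x',np.pi)).as_quat()
def best(pos,psi):
    "of the two equivalent half-turn grasps the nearer reachable one"
    q0=np.array(manip.current_q()); c=[]
    for p in(psi,psi+np.pi):
        q=manip.solve_ik(pos,quat(p))
        if q is not None: c.append((np.abs(np.array(q)-q0).max()+.3*abs(q[6]),p))
    print("ik",[(round(float(a),2),round(float(b),2)) for a,b in c]); return quat(min(c)[1])
def st(l=""):
    print(l,"t %.1f"%manip.current_clock(),"tcp",np.round(manip.current_tool_pos(),4),"F",np.round(manip.current_force(),1),"gap %.4f gf %.1f"%(manip.current_finger_gap(),manip.current_gripper_force()))
E
python3 - <<'E'
from h import *
q=best(F(0,0,.25),YAW)
manip.move_pose(F(0,0,.25),q); st("above")
manip.servo_line(F(0,0,.112),vel=.12); st("at bar")
effector.close(25); st("closed")
manip.servo_line(F(0,0,.112+.057),vel=.08); st("up")
effector.open_jaws(); manip.sleep(.3); st("open")
manip.servo_line(F(0,0,.27),vel=.2); st("clear")
for n in("top","side"): cv2.imwrite(f"pics/{n}1.png",viewer.get_image(n)[:,:,::-1])
for n in("top","side"):
    for o in tan(n): print(n,*o)
E
```

```text
ik [(1.69, -0.05), (2.25, 3.09)]
above t 2.9 tcp [ 0.6216 -0.0535  0.2498] F [0.4 0.7 0.2] gap 0.0915 gf 0.0
at bar t 4.2 tcp [ 0.6222 -0.0551  0.1129] F [-0.6  0.5 -0.2] gap 0.0921 gf 0.0
closed t 5.3 tcp [ 0.6215 -0.0549  0.112 ] F [ 0.1  1.5 -0.6] gap 0.0196 gf 25.0
up t 6.2 tcp [ 0.6192 -0.0548  0.1696] F [-6.5  0.5 -2.8] gap 0.0198 gf 25.0
open t 7.7 tcp [ 0.6215 -0.055   0.169 ] F [-0.3 -0.7  0.1] gap 0.0917 gf 0.0
clear t 8.4 tcp [ 0.6209 -0.0548  0.2691] F [-0.2 -0.1  0.1] gap 0.0916 gf 0.0
top [405. 304.] [ 0.129 -0.297] [np.float64(93.0), np.float64(97.0)] 89.6
top [152. 328.] [0.196 0.563] [np.float64(321.0), np.float64(499.0)] 56.5
top [489. 275.] [ 0.177 -0.613] [np.float64(8.0), np.float64(507.0)] 89.9
top [225. 257.] [0.405 0.299] [np.float64(61.0), np.float64(96.0)] -40.8
top [412. 258.] [ 0.285 -0.36 ] [np.float64(33.0), np.float64(125.0)] 1.8
top [361. 237.] [ 0.396 -0.197] [np.float64(53.0), np.float64(103.0)] -27.8
top [400. 221.] [ 0.436 -0.356] [np.float64(61.0), np.float64(98.0)] 19.4
top [192. 222.] [0.564 0.41 ] [np.float64(72.0), np.float64(173.0)] -53.7
top
[... 492 characters left out ...]
, np.float64(121.0)] 2.1
side [566. 293.] [ 1.222 -0.63 ] [np.float64(65.0), np.float64(88.0)] 13.3
side [317. 282.] [ 0.439 -0.351] [np.float64(57.0), np.float64(93.0)] 19.5
side [294. 244.] [ 0.398 -0.192] [np.float64(62.0), np.float64(93.0)] -27.8
side [287. 184.] [0.438 0.058] [np.float64(63.0), np.float64(101.0)] 32.4
side [473. 183.] [ 1.123 -0.148] [np.float64(205.0), np.float64(242.0)] 12.2
side [265. 138.] [0.406 0.302] [np.float64(69.0), np.float64(103.0)] -41.8
side [374. 112.] [0.885 0.299] [np.float64(43.0), np.float64(64.0)] -41.1
side [295. 109.] [0.567 0.414] [np.float64(76.0), np.float64(216.0)] -62.0
side [380.  46.] [1.052 0.678] [np.float64(232.0), np.float64(299.0)] 83.1
```

Run:
```python
from h import *
i=cv2.imread("pics/side1.png"); cv2.imwrite("pics/g1.png",cv2.resize(i[150:230,280:400],None,fx=5,fy=5,interpolation=cv2.INTER_CUBIC))
j=cv2.imread("pics/side0.png")
for z in(.129,.142,.179,.192): print(z,((proj("side",F(0,0,z))-[280,150])*5).round())
```

```text
0.129 [[312. 152.]]
0.142 [[312. 142.]]
0.179 [[314. 113.]]
0.192 [[315. 102.]]
```

View pics/g1.png

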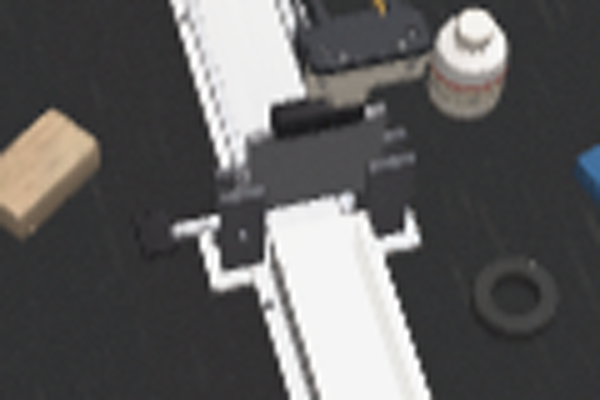

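The black bar sits at crop row ≈115, so z≈0.177. The guard is on the upper notch. Now the blocks.

```bash
cat >> h.py <<'E'
def locate(exp,tol=.07):
    P=[];A=[]
    for n in("side","top"):
        for o in tan(n):
            if np.hypot(*(o[1]-exp))<tol and 85<o[2][1]<115 and 45<o[2][0]<75: P.append(o[1]); A.append(np.exp(2j*np.radians(o[3]))); print(n,*o)
    assert P,"block not seen"
    return np.mean(P,0),np.angle(sum(A))/2
def feed(exp,ylow,yend=.072,look=True):
    b,yaw=locate(np.array(exp)); print("block",b.round(3),yaw.round(2))
    q=best([*b,.16],yaw)
    manip.servo_line([*b,.18],q,vel=.3)
    manip.servo_line([*b,.016],vel=.2); effector.close(30); st("grip")
    manip.servo_line([*b,.16],vel=.25)
    assert .045<manip.current_finger_gap()<.056,"lost"
    w=F(-.2,.17,.16); q=best(w,YAW+np.pi/2)
    manip.servo_line(w,q,vel=.3)
    manip.servo_line(F(0,ylow,.16),vel=.3); st("over")
    assert .045<manip.current_finger_gap()<.056,"lost"
    manip.servo_line(F(0,ylow,.05),vel=.2); manip.servo_line(F(0,ylow,.0268),vel=.06); st("low")
    manip.servo_line(F(0,yend,.0268),vel=.08); st("slid")
    effector.open_jaws(); manip.servo_line(F(0,yend+.01,.16),vel=.25); manip.servo_line(F(-.2,.17,.2),vel=.3); st("done")
E
python3 - <<'E'
from h import *
manip.servo_line([.45,.056,.26],vel=.3)
feed((.437,.056),.15)
cv2.imwrite("pics/s2.png",cv2.resize(viewer.get_image("side")[110:310,220:400,::-1],None,fx=2.9,fy=2.9,interpolation=cv2.INTER_CUBIC))
E
```

```text
side [287. 184.] [0.438 0.058] [np.float64(63.0), np.float64(101.0)] 32.4
block [0.438 0.058] 0.57
ik [(0.98, 0.57), (3.6, 3.71)]
grip t 12.0 tcp [0.4381 0.058  0.0161] F [-0.   0.3  3.1] gap 0.0500 gf 30.0
ik [(0.88, 1.52), (4.01, 4.67)]
over t 14.6 tcp [0.6269 0.095  0.1591] F [-0.3  0.7 -0.9] gap 0.0500 gf 30.0
low t 15.9 tcp [0.6282 0.0947 0.0263] F [-0.5 -0.7 -0.8] gap 0.0497 gf 30.0
slid t 17.0 tcp [0.6249 0.018  0.0268] F [-0.6  0.  -0.7] gap 0.0499 gf 30.0
done t 19.4 tcp [0.4307 0.1233 0.1995] F [ 0.4 -0.5 -0.6] gap 0.0919 gf 0.0
```

View pics/s2.png

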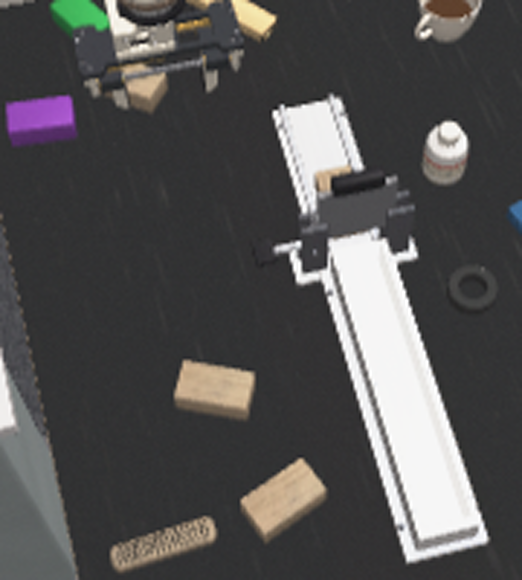

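Block 1 is in the infeed just before the guard (crop (335,180)). The other three are undisturbed.

Run:
```python
from h import *
feed((.397,-.195),.178)
feed((.438,-.353),.178)
i=cv2.resize(viewer.get_image("side")[85:310,220:400,::-1],None,fx=2.6,fy=2.6,interpolation=cv2.INTER_CUBIC); cv2.imwrite("pics/s3.png",i)
```

```text
side [294. 244.] [ 0.398 -0.192] [np.float64(62.0), np.float64(93.0)] -27.8
top [362. 236.] [ 0.399 -0.2  ] [np.float64(55.0), np.float64(103.0)] -27.7
block [ 0.398 -0.196] -0.48
ik [(1.61, -0.48), (2.39, 2.66)]
grip t 23.4 tcp [ 0.3985 -0.196   0.0161] F [0.1 0.4 2.9] gap 0.0498 gf 30.0
ik [(1.26, 1.52), (4.4, 4.67)]
over t 27.1 tcp [0.6283 0.1227 0.1592] F [ 0.5  0.3 -1.4] gap 0.0498 gf 30.0
low t 28.3 tcp [0.6295 0.1227 0.0263] F [ 0.4 -0.2 -0.5] gap 0.0497 gf 30.0
slid t 29.8 tcp [0.625  0.0178 0.0268] F [-0.4  0.4 -0.6] gap 0.0499 gf 30.0
done t 32.2 tcp [0.4308 0.1234 0.1995] F [ 0.2  1.3 -0.5] gap 0.0916 gf 0.0
side [317. 282.] [ 0.439 -0.351] [np.float64(57.0), np.float64(93.0)] 19.5
top [401. 220.] [ 0.437 -0.356] [np.float64(62.0), np.float64(98.0)] 20.0
block [ 0.438 -0.354] 0.34
ik [(0.68, 0.34), (2.84, 3.49)]
grip t 35.8 tcp [ 0.438  -0.3535  0.0161] F [-0.3  1.1  1.5] gap 0.0497 gf 30.0
ik [(0.75, 1.52), (3.29, 4.67)]
over t 39.1 tcp [0.6284 0.1222 0.1592] F [-0.2 -0.4 -0.6] gap 0.0497 gf 30.0
low t 40.3 tcp [0.6295 0.1227 0.0263] F [ 1.3  0.7 -1.7] gap 0.0497 gf 30.0
slid t 41.8 tcp [0.6249 0.0176 0.0268] F [-0.6  0.4 -1.5] gap 0.0497 gf 30.0
done t 44.2 tcp [0.4308 0.1233 0.1995] F [ 0.3 -1.1  0.3] gap 0.0916 gf 0.0
```

View pics/s3.png

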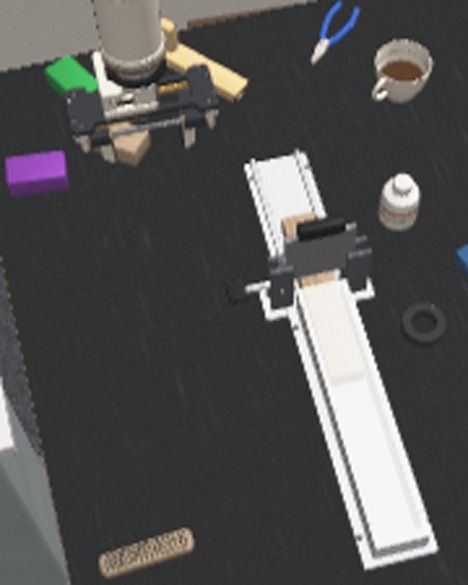

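Three blocks are in line: one before the guard and two under the clear roof. The fourth is under the gripper, so I'll move aside to locate it, the shoe and the two look-alikes.

Run:
```python
from h import *
manip.servo_line([.45,-.1,.22],vel=.3)
for n in("side","top"):
    im=viewer.get_image(n); h=cv2.cvtColor(im,cv2.COLOR_RGB2HSV)
    for l,lo,hi in(("green",(45,100,60),(80,255,255)),("purple",(125,80,50),(155,255,255)),("shoe",(10,60,110),(30,200,255))):
        for c in cv2.findContours(cv2.inRange(h,lo,hi),0,1)[0]:
            if cv2.contourArea(c)<60: continue
            W=ray(n,c[:,0],.02)[:,:2]; r=cv2.minAreaRect((W*1000).astype(np.float32))
            if .2<r[0][0]/1000<.75 and .1<r[0][1]/1000<.6: print(n,l,np.round(r[0]),np.round(r[1]),round(r[2]))
    x0,y0,x1,y1=(240,85,340,160) if n=="side" else (160,190,260,265)
    cv2.imwrite(f"pics/{n}4.png",cv2.resize(im[y0:y1,x0:x1,::-1],None,fx=6,fy=6,interpolation=cv2.INTER_CUBIC))
a,b=[cv2.imread(f"pics/{n}4.png") for n in("side","top")]; cv2.imwrite("pics/b4.png",cv2.resize(np.hstack([a,b]),(800,300)))
```

```text
side green [362. 412.] [41. 82.] 24
side purple [271. 271.] [79. 95.] 83
side shoe [409. 305.] [ 54. 103.] 45
top green [362. 429.] [66. 94.] 27
top purple [269. 269.] [ 56. 102.] 84
top shoe [214. 579.] [395. 259.] 16
top shoe [407. 299.] [54. 94.] 48
top shoe [572. 408.] [ 69. 171.] 36
```

View pics/b4.png

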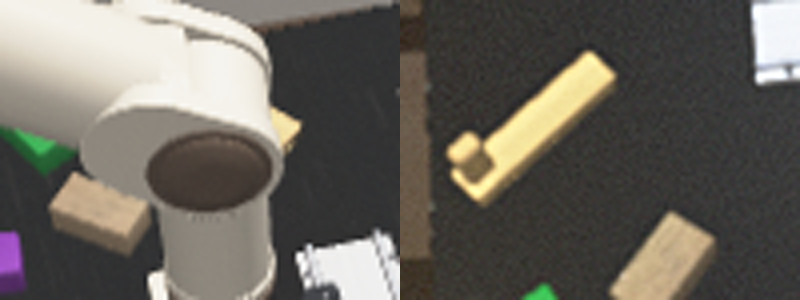

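Shoe (right panel): front end at panel (603,64), handle top at panel (463,148). The pine block is at right (665,255), clear of the green one.

Run:
```python
from h import *
T=lambda x,y:((x-400)/4+160,y/4+190)
print(ray("top",T(603,64),.02),ray("top",T(463,146),.078),ray("top",T(470,192),.01))
manip.servo_line([.45,.1,.22],vel=.3)
feed((.407,.302),.178)
manip.servo_line([.45,-.1,.22],vel=.3)
for n in("side","top"):
    im=viewer.get_image(n)
    x0,y0,x1,y1=(240,85,340,160) if n=="side" else (160,190,260,265)
    cv2.imwrite(f"pics/{n}5.png",cv2.resize(im[y0:y1,x0:x1,::-1],None,fx=6,fy=6,interpolation=cv2.INTER_CUBIC))
```

```text
[[0.61620927 0.33535847 0.02      ]] [[0.52646639 0.45468052 0.078     ]] [[0.51154882 0.46672324 0.01      ]]
top [225. 257.] [0.406 0.299] [np.float64(60.0), np.float64(96.0)] -41.4
block [0.406 0.299] -0.72
ik [(2.56, -0.72), (0.4, 2.42)]
grip t 48.9 tcp [0.4059 0.2989 0.016 ] F [-1.7 -1.1  2.4] gap 0.0497 gf 30.0
ik [(0.58, 1.52), (3.28, 4.67)]
over t 51.5 tcp [0.6282 0.1237 0.1591] F [-0.3 -0.4 -1.6] gap 0.0497 gf 30.0
low t 52.7 tcp [0.6295 0.1227 0.0263] F [-0.7 -0.2 -0.8] gap 0.0496 gf 30.0
slid t 54.2 tcp [0.6249 0.0173 0.0268] F [ 0.1  0.1 -1.3] gap 0.0498 gf 30.0
done t 56.6 tcp [0.4308 0.1233 0.1995] F [ 0.9 -0.1  0.3] gap 0.0920 gf 0.0
```

Run:
```python
from h import *
d=cv2.absdiff(cv2.imread("pics/top4.png"),cv2.imread("pics/top5.png")); print("shoe area change",(d[:300,:330].max(2)>60).sum())
a=-.92; hd=np.array([.530,.456])
q=best([*hd,.2],a); M=R.from_quat(q).as_matrix(); half=M[:2,0]@[np.cos(a),np.sin(a)]<0; print("half turn",half)
manip.servo_line([.45,.2,.22],vel=.3)
manip.servo_line([*hd,.2],q,vel=.3); 
manip.servo_line([*hd,.040],vel=.15); effector.close(45); st("grip")
manip.servo_line([*hd,.14],vel=.15); st("lift")
qp=quat(YAW-np.pi/2+(np.pi if half else 0))
manip.servo_line(F(0,.29,.15),qp,vel=.2); st("over")
print(manip.solve_ik(F(0,.134,.05),qp) is not None)
a,b=viewer.get_image("side")[90:220,240:400,::-1],viewer.get_image("top")[150:280,160:320,::-1]
cv2.imwrite("pics/p6.png",cv2.resize(np.hstack([a,b]),None,fx=2.5,fy=2.5,interpolation=cv2.INTER_CUBIC))
for n,o in(("side",(240,90)),("top",(160-160,150))): print(n,((proj(n,np.array([F(0,.29-.15,.112),F(0,.31,.112),F(0,.29,.189)]))-o)*2.5).round())
```

```text
shoe area change 0
ik [(3.06, -0.92), (0.7, 2.22)]
half turn True
grip t 62.1 tcp [0.5299 0.456  0.0399] F [ 0.1  0.3 -0.4] gap 0.0219 gf 44.9
lift t 62.9 tcp [0.5294 0.4553 0.139 ] F [ 0.2  0.5 -0.9] gap 0.0218 gf 44.9
over t 64.3 tcp [0.634  0.2372 0.1499] F [-0.2 -0.3 -1.7] gap 0.0215 gf 44.9
True
side [[231. 156.]
 [203.  71.]
 [206.  47.]]
top [[685.  79.]
 [569.  92.]
 [574.  65.]]
```

View pics/p6.png

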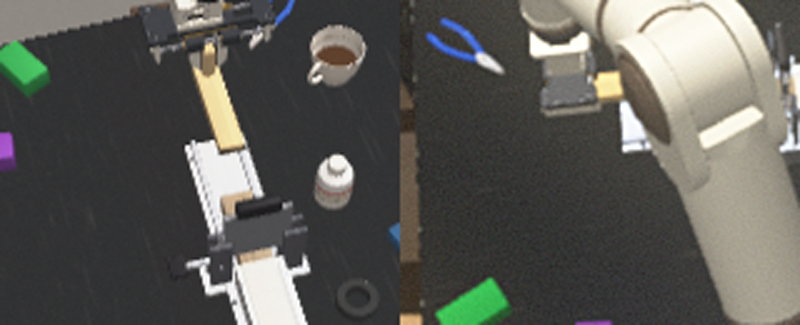

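The shoe is gripped parallel to the feeder, with its front edge at side crop (231,148) as predicted. Lower it and push.

Run:
```python
from h import *
manip.servo_line(F(0,.29,.07),vel=.15); manip.servo_line(F(0,.29,.0515),vel=.05); st("low")
for y in (.25,.22,.19,.17,.155,.145,.134):
    manip.servo_line(F(0,y,.0515),vel=.08); st(y)
    if abs(manip.current_force()[1])>20: print("STOP"); break
a,b=viewer.get_image("side")[130:310,290:400,::-1],viewer.get_image("top")[150:225,240:430,::-1]
cv2.imwrite("pics/p7.png",cv2.resize(a,None,fx=3.3,fy=3.3,interpolation=cv2.INTER_CUBIC))
print(((proj("side",np.array([F(0,-.016,.045),F(0,-.016-.36,.045),F(0,0,.01)]))-[290,130])*3.3).round())
```

```text
low t 65.6 tcp [0.6348 0.2346 0.0511] F [ 0.6 -0.7 -1.5] gap 0.0218 gf 44.9
0.25 t 66.2 tcp [0.6333 0.194  0.0516] F [ 0.1  0.4 -2.1] gap 0.0217 gf 44.9
0.22 t 66.8 tcp [0.6319 0.1632 0.0514] F [ 0.4  0.  -1.3] gap 0.0219 gf 44.9
0.19 t 67.3 tcp [0.6305 0.1333 0.0514] F [ 0.6 -0.2 -2. ] gap 0.0217 gf 44.9
0.17 t 67.7 tcp [0.6295 0.1132 0.0514] F [ 0.3  0.  -2.7] gap 0.0219 gf 44.9
0.155 t 68.0 tcp [0.6288 0.0987 0.0514] F [-0.6 -0.1 -1.7] gap 0.0219 gf 44.9
0.145 t 68.3 tcp [0.6283 0.089  0.0514] F [ 1.6  0.4 -1. ] gap 0.0217 gf 44.9
0.134 t 68.6 tcp [0.6278 0.0779 0.0515] F [ 0.3  0.4 -2.1] gap 0.0215 gf 44.9
[[174. 218.]
 [270. 519.]
 [169. 222.]]
```

View pics/p7.png

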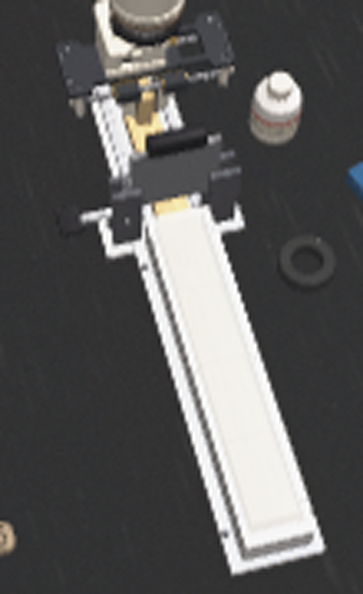

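Run:
```python
from h import *
i=viewer.get_image("side")[185:305,325:395,::-1].astype(float)
o=np.clip((i-170)*255/85,0,255).astype(np.uint8)
cv2.imwrite("pics/p8.png",cv2.resize(o,None,fx=5,fy=5,interpolation=cv2.INTER_CUBIC))
for r in(-.006,-.016,-.026): print(r,((proj("side",np.array([F(0,r-k*.09,.045) for k in range(5)]))-[325,185])*5).round().tolist())
```

```text
-0.006 [[85.0, 44.0], [118.0, 148.0], [153.0, 257.0], [190.0, 374.0], [230.0, 497.0]]
-0.016 [[88.0, 55.0], [122.0, 160.0], [157.0, 270.0], [194.0, 387.0], [234.0, 511.0]]
-0.026 [[92.0, 67.0], [126.0, 172.0], [161.0, 283.0], [199.0, 400.0], [239.0, 526.0]]
```

View pics/p8.png

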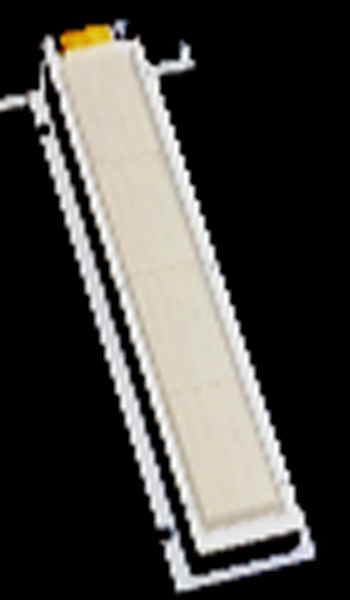

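Seams are at rows 158, 268 and 385 and the front at 512. All four are end to end, with the rear face at y≈-0.016. Retreat and stand the shoe on the bench.

Run:
```python
from h import *
manip.servo_line(F(0,.30,.0515),vel=.15); manip.servo_line(F(0,.30,.14),vel=.2); st("up")
manip.servo_line([.46,.29,.14],vel=.25); manip.servo_line([.46,.29,.06],vel=.15)
for z in(.047,.043,.0415,.0405,.0397):
    manip.servo_line([.46,.29,z],vel=.03); f=manip.current_force()[2]; print(z,round(f,1))
    if f>3: break
effector.open_jaws(); manip.servo_line([.46,.29,.2],vel=.2); st("released")
manip.servo_line([.48,.0,.2],quat(YAW),vel=.3)
effector.close(5); manip.servo_line(F(-.118,0,.15),vel=.2); st("over pad")
a,b=viewer.get_image("side")[85:305,240:400,::-1],viewer.get_image("top")[150:280,160:430,::-1]
cv2.imwrite("pics/p9a.png",a)
s=cv2.resize(a,None,fx=2.5,fy=2.5,interpolation=cv2.INTER_CUBIC); t=cv2.resize(b,(400,193),interpolation=cv2.INTER_CUBIC)
cv2.imwrite("pics/p9.png",np.hstack([s,cv2.copyMakeBorder(t,0,s.shape[0]-193,0,0,cv2.BORDER_CONSTANT)]))
```

```text
up t 70.6 tcp [0.6353 0.2438 0.1395] F [-0.5 -1.  -2.5] gap 0.0220 gf 44.9
0.047 -1.6
0.043 -1.2
0.0415 -1.7
0.0405 -1.7
0.0397 -0.1
released t 75.9 tcp [0.4593 0.2895 0.1989] F [ 0.  -0.2 -0.6] gap 0.0917 gf 0.0
over pad t 79.6 tcp [ 0.5033 -0.0491  0.1499] F [ 0.6 -0.3  1.1] gap 0.0002 gf 0.0
```

View pics/p9.png

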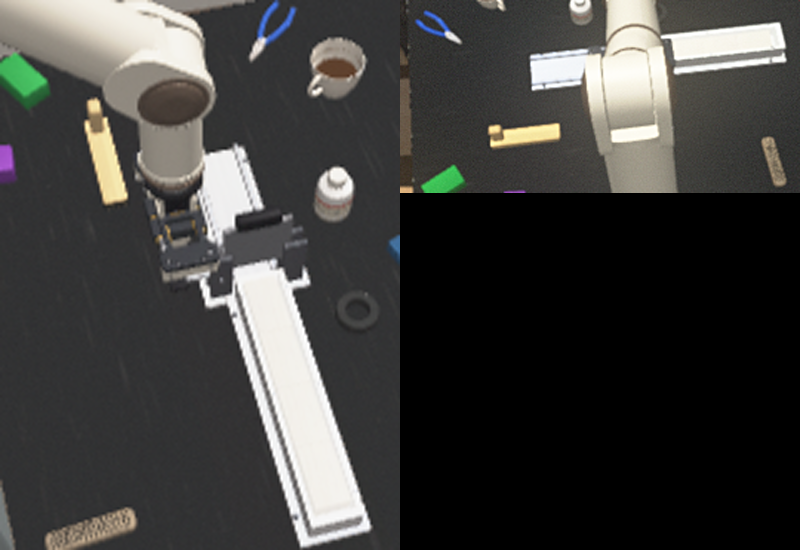

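The shoe stands upright on the bench (side crop (105,150)), off the feeder. All the blocks are in and the guard is still up. Press the pad.

Run:
```python
from h import *
manip.sleep(.3)
manip.servo_line(F(-.118,0,.072),vel=.15); st("near")
for z in(.062,.054,.048,.044):
    manip.servo_line(F(-.118,0,z),vel=.08); st(z)
manip.sleep(1.5); st("held")
manip.servo_line(F(-.118,0,.15),vel=.2); manip.servo_line([.42,-.05,.2],vel=.3); manip.servo_line([.42,-.25,.25],vel=.3); manip.sleep(.5); st("away")
a,b=viewer.get_image("side")[85:305,240:400,::-1],viewer.get_image("top")[150:280,160:430,::-1]
s=cv2.resize(a,None,fx=2.5,fy=2.5,interpolation=cv2.INTER_CUBIC); t=cv2.resize(b,(400,193),interpolation=cv2.INTER_CUBIC)
cv2.imwrite("pics/p10.png",np.hstack([s,cv2.copyMakeBorder(t,0,s.shape[0]-193,0,0,cv2.BORDER_CONSTANT)]))
for z in(.129,.153,.179): print(z,((proj("side",F(0,0,z))-[240,85])*2.5).round())
```

```text
near t 80.6 tcp [ 0.504  -0.0496  0.0723] F [ 0.1  0.6 -0.2] gap 0.0006 gf 0.0
0.062 t 80.9 tcp [ 0.5038 -0.0494  0.0623] F [-0.8  0.1  0.5] gap 0.0008 gf 0.0
0.054 t 81.2 tcp [ 0.5042 -0.0494  0.0543] F [ 0.1 -0.3  2.8] gap 0.0006 gf 1.3
0.048 t 81.4 tcp [ 0.5039 -0.0494  0.0482] F [ 0.9 -0.4  2.3] gap 0.0006 gf 1.4
0.044 t 81.7 tcp [ 0.5041 -0.0495  0.0442] F [ 1.8 -0.2  3.8] gap -0.0001 gf 1.5
held t 83.2 tcp [ 0.5036 -0.0495  0.044 ] F [ 1.2 -0.5  3.7] gap 0.0004 gf 1.7
away t 85.7 tcp [ 0.4201 -0.2497  0.2501] F [0.6 0.3 1. ] gap 0.0006 gf 0.0
0.129 [[256. 238.]]
0.153 [[257. 229.]]
0.179 [[257. 219.]]
```

View pics/p10.png

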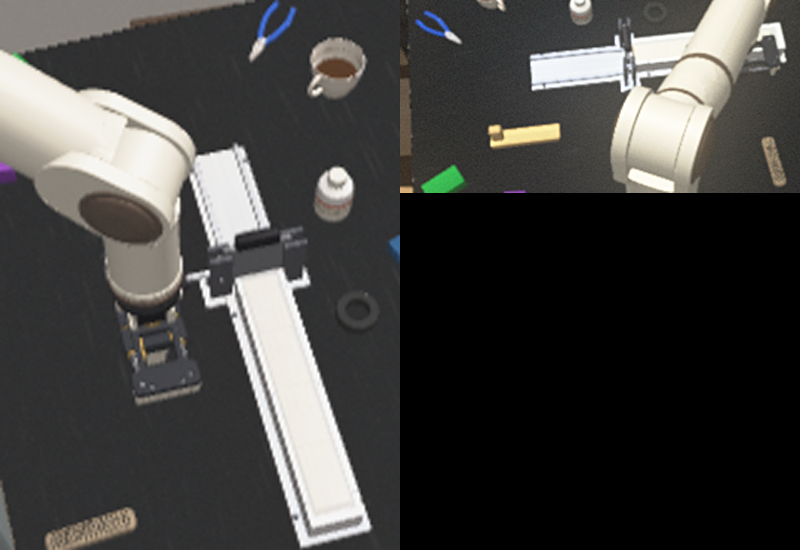

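The bar is at crop row 239, so z≈0.129 and the guard is fully shut. The shoe is standing, the blocks are in, and the robot is clear of everything.

```bash
python3 -c "
from bench import manip
print(manip.hand_in())"
```

```text
the job is handed in; nothing more can be done
None
```

I handed the job in at about 86 s on the robot clock: all four pine blocks are in the tunnel, the push shoe stands upright on the bench off the feeder, and the guard looked fully shut in the last picture; the hand-in call returned no verdict.

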